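# Open the implant kit at its push catch

## Task

Open the large closed blue instrument kit: press the steel catch paddle on its front down with the fingertips so that the lid springs ajar by itself, then push the lid back with the fingers until it lies fully open against its stop. Use light touches only: nothing is pinched or lifted, the kit stays standing where it is, and the things around it are left alone.

Things in the scene. Friction and masses are not known exactly. Their poses are not given: they have to be found in the camera images.
- kit: The large blue moulded instrument kit, loose on the table (about 1.2 kg in all), 170 mm deep (its x) by 230 mm wide (its y), 63 mm high closed: a box 36 mm high with a white tray of upright drills, under a 25 mm deep lid that has a grid of dark dots. Origin: centre of its underside. Its -x side is the front (with the catch), its +x side carries the hinge; z up.
- kit_lid (a joint): Lid of the kit, hinged on the kit's far (+x) edge about the kit's y axis. 0 = closed and held by the catch; when the catch lets go, a leaf spring raises it to about 0.6 rad (ajar) in about half a second; from there it must be pushed; beyond about 1.4 rad it falls back by its own weight to the stop at 1.85 rad (fully open). Lid 0.2 kg with a lightly damped hinge: a push of about 1 to 3 N on its front edge moves it.
- kit_hinge (a point): Point on the hinge axis of the lid, at the middle of the kit's width, 87 mm behind the kit's origin and 37 mm above the table; axes as the kit's.
- lid_edge (a point): Middle of the lower front edge of the lid, 172 mm from the hinge axis; moves with the lid. Closed it lies 85 mm in front of the kit's origin and 37 mm above the table; it runs on a circle up and back. A tongue 36 mm wide and 7 mm long sticks out forward of the lid there.
- catch (a joint): Rocker catch, sprung. 0 = at rest, hook over the lid's tongue; grows as the paddle is pressed down; it lets the lid go at about 0.14 rad and stops at 0.28 rad. Pressed at catch_pad it takes about 2 to 4 N to let go and 3 to 6 N to the stop (more the nearer the fingertip bears to the hook), and it rises again when let go.
- catch_pad (a point): The place to press: top face of the ribbed steel paddle of the catch, 40 mm deep (kit x) by 42 mm wide (kit y), in front of the kit. Point on its centre line, 123 mm in front of the kit's origin and 14 mm behind the paddle's front edge; the upright hook (up to 48 mm above the table) stands 25 mm behind this point and leans up to 8 mm towards it as the paddle goes down. At rest 34 mm above the table; it goes down 4 mm to let go and 7.5 mm to the stop. Press straight down.
- vial: Bystander: small clear jar with a white cap, 32 mm across, 40 mm high, upright, origin at the centre of its underside.
- carton: Bystander: small upright cream and green carton, 34 x 46 mm and 78 mm high, origin at the centre of its underside.
- jaw: Bystander: cream jaw model with teeth, a horseshoe about 70 mm across and 26 mm high, lying flat, origin at the centre of its underside.
- wrench: Bystander: small steel wrench 110 mm long lying flat, origin at the middle of its underside, long axis x.

How it is judged:
By the outcome, as a careful person would: the job done as asked, in the order asked, and still so for the second after the job is handed in, with the robot touching nothing.
It also fails if it takes over 48 s, if anything falls off the work surface, if the arm or the gripper's body presses on something with over 40 N, if the wrist force passes 120 N, or if a joint passes its speed limit or range.

## Robot

A 7-joint arm with a two-finger parallel gripper is mounted at the origin on the work surface. World frame = base frame: x ahead of the robot, y to its left, z up, the work surface at z = 0. Lengths are in mm, angles in rad, forces in N, time in s.
With the tool pointing down it reaches from about 400 to 875 mm from the base axis. Payload 4.4 kg.
Tool frame: the origin (TCP) lies at the very end of the fingers, on their centre line; the grasp point (between the pads) lies 19 mm behind it; z points along the fingers, y is the line along which they close (so a half turn about z gives the same grasp; the last joint's range is limited). The gripper opens to 85 mm and grips with 20 to 120 N. Pads are 22 mm wide; open, the fingers measure 114 mm over their backs; the gripper's body (76 mm by 85 mm) begins 54 mm behind the grasp point. The pads swing forward as they close: fully open they stand 13 mm farther back than shut.
Start: joints at [1.129, 0.628, 0.038, 1.517, -0.027, 0.996, -0.02], TCP at [238.589, -604.643, 231.313] pointing down, gripper open.
Joint ranges: [-3.06, 3.06], [-0.37, 2.12], [-1.25, 1.32], [0.18, 2.47], [-1.1, 4.24], [0.23, 1.98], [-2.94, 2.94]. Speed limits (rad/s): [2.57, 2.57, 3.14, 3.14, 3.14, 3.14, 3.14].

## Interface

Orientations are given as [roll, pitch, yaw] about the fixed x, y, z axes, in that order (R = Rz(yaw) Ry(pitch) Rx(roll)).
In Python, from cell import sensors, get_image, camera_params, order gives the robot as it stands.
- The arm moves only by the shell command python3 -m inch 'ROWS' [OPENING]. ROWS is JSON, a list that holds one entry, the list of rows, each a list of 4 numbers: the shift along the tool's x, y, z in cm, then the turn about the tool's z in degrees. A call has 1 to 8 rows; each row is the pose to reach, as a shift and turn from the pose commanded when the call began, along the tool's axes at that moment; what a row does not reach only later rows make up. A row lasts 1/12 s, in which the tool goes at most 41.7 mm and 7.16 degrees, less where a joint would pass 70% of its speed; a pose out of reach is approached as far as the arm can. A call with a gripper value outside its range is refused whole. OPENING is the finger opening in cm, from 0 to 8.54, set as the call begins (- or left out, the last holds). The fingers move at their own pace and stop on an object; the grip force is fixed at half the most. Time passes only in rows, so rows that repeat a pose let the fingers close. It gives the time, the measured TCP pose, the force, the opening and the grip force at its end, in the units of the state.
- sensors.read_state(): the state, without advancing time (a new reading comes with each control period).
- get_image(name): name is "scene" or "side" or "wrist"; returns the picture (384x512x3 uint8, blue, green, red); there is no depth.
- camera_params(name): a dict with "mtx" (3x3 intrinsics, pixels), "rvec" (rotation vector, rad) and "tvec" (3), from world to camera coordinates, as OpenCV has them. Camera axes: x right, y down, z forward; pixel columns grow to the right and rows downward; lengths in mm; the calibration is good to about 2 mm. A picture is of the moment at which its call begins: read the wrist's pose just before it. camera_params takes no time and is no camera call; for the wrist camera it gives the pose at the moment of the call.
- order.finish_job(): hands the job in; it is judged then, once.
The state is a dict: "clock": time; "qpos": joint angles; "qd": joint speeds; "tau": joint torques, N m; "eef_pos": TCP position; "tool_rot": TCP orientation; "force": force on the tool from outside, world axes, zero at the start; "torque": the same for the moment, N m; "width": finger opening in mm; "gripper_force": force on a finger pad.
Only numpy, scipy, OpenCV 4.12 (cv2) and the standard library are available. Lean on these libraries where they do the work, as an engineer would, in place of code of your own. Each camera call takes 0.05 s, during which the arm holds its last target. There are 200 camera calls.

## Working session

There is one attempt and no reset: what is moved stays moved. The work goes in short steps, Python scripts to look and compute and a shell command to move; the robot and the scene stay as the last step left them, time stands still between calls to the robot, and variables do not carry over. Pictures are saved under pics/ and viewed, at most 10 in all, crops included, and the job is handed in when it is done.

```bash
ls; mkdir -p pics; python3 - <<'E'
from cell import sensors,get_image,camera_params
import cv2
s=sensors.read_state();print(s['clock'],s['eef_pos'],s['tool_rot'],s['width'],s['force'])
for n in("scene","side"):
    cv2.imwrite(f"pics/{n}0.png",get_image(n));p=camera_params(n);print(n,p)
E
```

```text
pics
0.0 [ 238.38075238 -603.99640201  230.35589001] [-3.13958690e+00 -1.53433884e-05  3.75841355e-01] 85.044190821566 [-0.48099292  0.51490507 -0.44978841]
scene {'mtx': array([[450.89547636,   0.        , 256.64195671],
       [  0.        , 450.89547636, 192.01881945],
       [  0.        ,   0.        ,   1.        ]]), 'rvec': array([ 1.57583735,  1.63390143, -0.89196817]), 'tvec': array([ -22.20355264, -215.86485175, 1418.76231083])}
side {'mtx': array([[423.11164447,   0.        , 255.83158365],
       [  0.        , 423.11164447, 193.92424185],
       [  0.        ,   0.        ,   1.        ]]), 'rvec': array([ 0.63682645, -2.67340999,  1.08118366]), 'tvec': array([460.09680735, 169.31720647, 830.81270398])}
```

View pics/scene0.png

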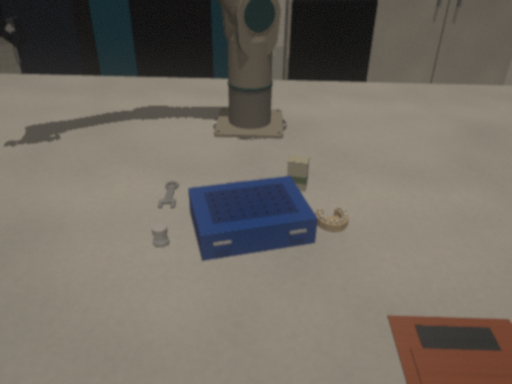

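View pics/side0.png

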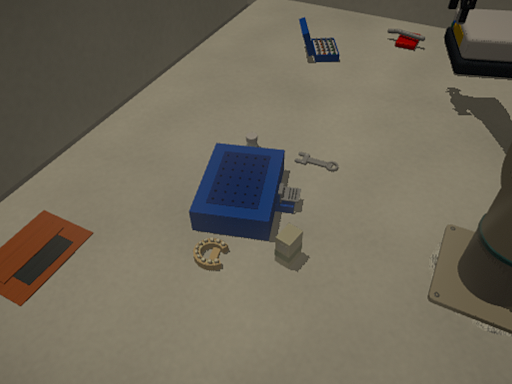

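Scene shows the kit around (250,215), hinge side towards the camera; the side view shows the catch paddle at (290,197), the carton at (289,245), the jaw at (210,253), the vial at (251,140) and the wrench at (317,161). I'll enlarge the kit.

```bash
python3 - <<'E'
import cv2,numpy as np
a=cv2.imread("pics/scene0.png")[150:260,140:360];b=cv2.imread("pics/side0.png")[130:280,185:345]
a=cv2.resize(a,None,fx=3.6,fy=3.6,interpolation=2);cv2.imwrite("pics/a.png",a)
b=cv2.resize(b,None,fx=4,fy=4,interpolation=2);cv2.imwrite("pics/b.png",b)
E
```

```text
(no output)
```

View pics/a.png

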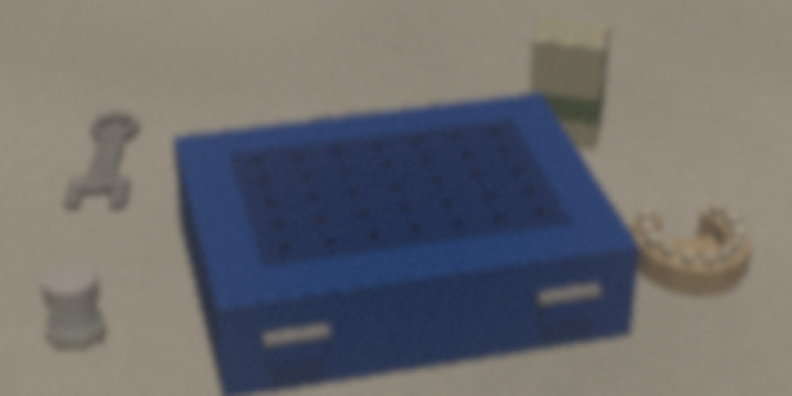

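View pics/b.png

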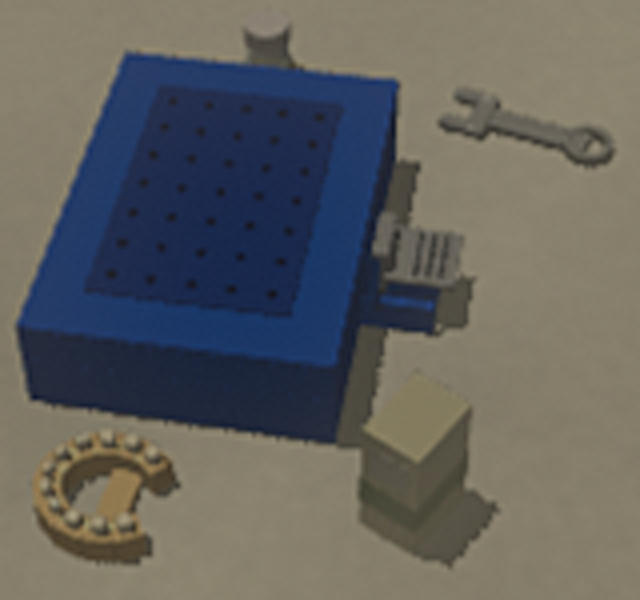

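Crop pixels — scene lid corners: (177,138), (543,95), (637,250), (222,310); side: (398,82), (337,367), (20,325), (127,53); paddle in side about (397,225)-(463,235)-(455,287)-(390,275); carton top in side (415,372),(472,407),(418,453),(362,428).

```bash
cat > h.py <<'E'
import cv2,numpy as np
from cell import sensors,get_image,camera_params
from scipy.optimize import least_squares
def cam(n): 
    p=camera_params(n); return p['mtx'],cv2.Rodrigues(p['rvec'])[0],p['tvec']
def proj(n,X,c=None):
    K,R,t=c or cam(n); return cv2.projectPoints(np.float64(X).reshape(-1,1,3),cv2.Rodrigues(R)[0],t,K,None)[0][:,0]
def tri(ua,ub):
    P=[]
    for n in("scene","side"):
        K,R,t=cam(n);P.append(K@np.c_[R,t])
    h=cv2.triangulatePoints(*P,np.float64(ua).T,np.float64(ub).T);return (h[:3]/h[3]).T
def onz(n,u,z):
    K,R,t=cam(n);C=-R.T@t;d=(R.T@np.linalg.inv(K)@np.c_[u,np.ones(len(u))].T).T
    return C+d*((z-C[2])/d[:,2])[:,None]
E
python3 - <<'E'
from h import *
np.set_printoptions(precision=1,suppress=True)
S=np.array([[177,138],[543,95],[637,250],[222,310]])/3.6+[140,150]
D=np.array([[398,82],[337,367],[20,325],[127,53]])/4+[185,130]
X=tri(S,D);print("lid",X)
L=np.array([[-85,-115,63],[-85,115,63],[85,115,63],[85,-115,63.]])
def pose(p,L):
    c,s=np.cos(p[2]),np.sin(p[2]);return L@np.array([[c,s,0],[-s,c,0],[0,0,1]])+[p[0],p[1],0]
f=lambda p:np.r_[(proj("scene",pose(p,L))-S).ravel(),(proj("side",pose(p,L))-D).ravel()]
r=least_squares(f,[X[:,0].mean(),X[:,1].mean(),0]);print("kit",r.x,np.degrees(r.x[2]),"res",r.fun)
print("pad,hook,lid_edge,hinge",pose(r.x,np.array([[-123,0,34],[-98,0,48],[-85,0,37],[87,0,37.]])))
print("paddle side",onz("side",np.array([[397,225],[463,235],[455,287],[390,275]])/4+[185,130],34))
print("carton",onz("side",np.array([[415,372],[472,407],[418,453],[362,428]])/4+[185,130],78))
c=onz("side",np.array([[268,22],[440,110],[600,150],[108,500]])/4+[185,130],20);print("vial,wrenchx2,jaw",c)
E
```

```text
lid [[ 496.7 -111.2   61. ]
 [ 432.1  108.2   60.8]
 [ 594.7  153.5   58.1]
 [ 658.9  -63.9   59. ]]
kit [546.2  22.2   0.3] 16.51612082893904 res [-1.1 -1.2 -0.8 -1.6  1.  -2.5 -1.2 -2.2 -0.5 -0.3 -0.9  0.4 -2.1  0.2
 -1.4 -0.5]
pad,hook,lid_edge,hinge [[428.3 -12.7  34. ]
 [452.2  -5.6  48. ]
 [464.7  -1.9  37. ]
 [629.6  47.   37. ]]
paddle side [[457.1 -27.6  34. ]
 [420.  -36.9  34. ]
 [408.2   2.6  34. ]
 [444.2  10.3  34. ]]
carton [[389.4 103.8  78. ]
 [355.6 111.8  78. ]
 [367.7 149.1  78. ]
 [397.9 147.3  78. ]]
vial,wrenchx2,jaw [[ 618.9 -177.6   20. ]
 [ 480.8 -146.1   20. ]
 [ 378.3 -155.1   20. ]
 [ 511.7  204.5   20. ]]
```

```bash
cat >> h.py <<'E'
from scipy.spatial.transform import Rotation as Ro
KIT=[546.2,22.2,.28826]
def k2w(x,y,z):
    c,s=np.cos(KIT[2]),np.sin(KIT[2]);return np.array([KIT[0]+c*x-s*y,KIT[1]+s*x+c*y,z])
def rel(w):
    s=sensors.read_state();R=Ro.from_euler('xyz',s['tool_rot']);return R.inv().apply(np.array(w)-s['eef_pos'])/10
def rep():
    s=sensors.read_state();c,n=np.cos(KIT[2]),np.sin(KIT[2]);d=np.array(s['eef_pos'])-[KIT[0],KIT[1],0]
    print("t",round(s['clock'],2),"kit",np.round([c*d[0]+n*d[1],-n*d[0]+c*d[1],d[2]],1),"rot",np.round(s['tool_rot'],3),"F",np.round(s['force'],1),"w",round(s['width'],1))
E
python3 -c "
from h import *
rep();print(rel(k2w(-128,0,200)),np.degrees(sensors.read_state()['tool_rot'][2]-KIT[2]))"
```

```text
t 0.1 kit [-473.2 -512.9  230.5] rot [-3.14   0.     0.376] F [-0.7 -0.3 -0.6] w 85.2
[ 38.87034017 -48.07391673   3.13136924] 5.017338423790781
```

```bash
python3 -m inch '[[[1.5,-1.8,0,1],[3.5,-4.3,0,2],[6,-7.4,0,3],[8.5,-10.5,0,4],[11,-13.6,0,5],[13.5,-16.7,0,5],[16,-19.8,0,5],[18.5,-22.9,0,5]]]' 0
python3 -c "
from h import *
rep();print(rel(k2w(-128,0,200)))"
```

```text
clock: 0.77
eef_pos: [326.6, -321.7, 231.1]
tool_rot: [-3.141, 0.0, 0.288]
force: [0.6, 0.5, 0.2]
width: 0.3
gripper_force: 0.0
t 0.77 kit [-308.3 -267.3  231.1] rot [-3.141  0.     0.288] F [0.6 0.5 0.2] w 0.3
[ 18.026311   -26.73134337   3.12327072]
```

```bash
python3 -m inch '[[[2.2,-3.2,0,0],[4.4,-6.4,0,0],[6.6,-9.7,0,0],[8.8,-13,1,0],[11,-16.3,1.5,0],[13.2,-19.6,2,0],[15,-22.3,2.5,0],[16.8,-24.9,3,0]]]'
python3 -m inch '[[[0.6,-0.9,0.1,0],[1.0,-1.5,0.1,0],[1.2,-1.8,0.1,0],[1.2,-1.8,0.1,0]]]'
python3 -c "
from h import *
im=get_image('wrist');cv2.imwrite('pics/w1.png',im);c=cam('wrist');rep();print(rel(k2w(-128,0,60)))
for y in(-21,21):
  print([proj('wrist',k2w(x,y,34),c).round() for x in(-137,-97)])
print(proj('wrist',k2w(-85,115,63),c),proj('wrist',k2w(-85,-115,63),c))"
```

```text
clock: 1.43
eef_pos: [416.8, -35.0, 201.0]
tool_rot: [-3.141, 0.0, 0.29]
force: [0.6, -0.2, 0.6]
width: 0.1
gripper_force: 0.0
clock: 1.77
eef_pos: [423.2, -16.7, 200.3]
tool_rot: [3.141, 0.0, 0.289]
force: [0.0, 0.7, 1.2]
width: 0.1
gripper_force: 0.0
t 1.82 kit [-129.3   -2.9  200.4] rot [3.141 0.    0.287] F [-0.5  0.2 -0. ] w 0.0
[ 0.13728849 -0.30073214 14.0375836 ]
[array([[277., 182.]]), array([[277., 141.]])]
[array([[234., 182.]]), array([[233., 141.]])]
[[118.76232837 132.06741401]] [[390.65339531 131.67961578]]
```

View pics/w1.png

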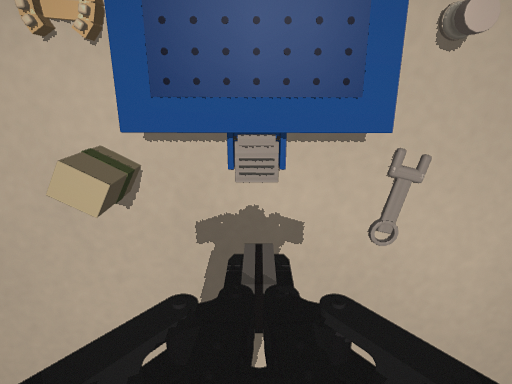

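Wrist view: paddle at (236–279, 137–182), lid front corners (121,132) and (393,132), within 2 px of prediction; the tool is centred on the paddle line. Going down.

```bash
python3 -m inch '[[[0.1,-0.05,2.5,0],[0.1,-0.05,5.5,0],[0.1,-0.05,8.5,0],[0.1,-0.05,11.5,0],[0.1,-0.05,13.5,0],[0.1,-0.05,14.8,0],[0.1,-0.05,15.3,0],[0.1,-0.05,15.5,0]]]'
python3 -m inch '[[[0,0,0.2,0],[0,0,0.4,0],[0,0,0.6,0],[0,0,0.8,0],[0,0,0.8,0]]]'
python3 -c "
from h import *
rep()"
```

```text
clock: 2.48
eef_pos: [423.3, -17.7, 45.5]
tool_rot: [3.141, 0.002, 0.286]
force: [-0.2, -0.4, -0.3]
width: -0.2
gripper_force: 0.0
clock: 2.9
eef_pos: [423.4, -17.9, 38.0]
tool_rot: [3.141, 0.002, 0.286]
force: [-0.6, -0.2, 0.7]
width: 0.1
gripper_force: 0.0
t 2.9 kit [-129.1   -3.5   38. ] rot [3.141e+00 2.000e-03 2.860e-01] F [-0.6 -0.2  0.7] w 0.1
```

```bash
python3 -m inch '[[[0,0.1,0.2,0],[0,0.1,0.4,0],[0,0.1,0.5,0],[0,0.1,0.6,0],[0,0.1,0.7,0],[0,0.1,0.8,0],[0,0.1,0.85,0],[0,0.1,0.9,0]]]'
python3 -c "
from h import *
rep()"
```

```text
clock: 3.57
eef_pos: [423.0, -17.7, 29.1]
tool_rot: [3.141, 0.003, 0.288]
force: [-3.5, -2.3, 4.1]
width: -0.0
gripper_force: 2.1
t 3.57 kit [-129.5   -3.2   29.1] rot [3.141e+00 3.000e-03 2.880e-01] F [-3.5 -2.3  4.1] w -0.0
```

```bash
python3 -c "
from h import *
rep()
im=get_image('side');rep();cv2.imwrite('pics/s2.png',cv2.resize(im[60:290,170:400],None,fx=2.5,fy=2.5))"
```

```text
t 3.57 kit [-129.5   -3.2   29.1] rot [3.141e+00 3.000e-03 2.880e-01] F [-3.5 -2.3  4.1] w -0.0
t 3.62 kit [-129.4   -3.2   29. ] rot [3.141e+00 3.000e-03 2.880e-01] F [-2.4 -2.7  3.7] w 0.1
```

View pics/s2.png

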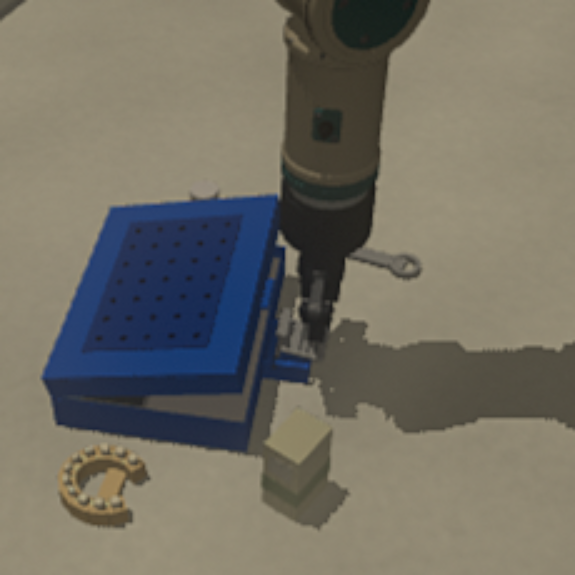

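Side view: the catch has let go and the lid is partly up (front edge at about (260,320)), with the tool pressing on the paddle at (305,350). I'll see whether it is still rising, then back off.

```bash
python3 -m inch '[[[0,0,0,0],[0,0,0,0],[0,0,0,0]]]'
python3 -m inch '[[[0,0,-0.4,0],[-0.3,0,-0.8,0],[-0.7,0,-1.0,0],[-1.2,0,-1.2,0],[-1.5,0,-1.5,0],[-1.8,0,-1.8,0]]]'
python3 -c "
from h import *
rep()
im=get_image('side');rep();cv2.imwrite('pics/s3.png',cv2.resize(im[60:290,170:400],None,fx=2.5,fy=2.5))"
```

```text
clock: 3.87
eef_pos: [423.4, -17.3, 29.1]
tool_rot: [3.141, 0.002, 0.289]
force: [-3.7, -3.0, 3.7]
width: -0.1
gripper_force: 2.3
clock: 4.37
eef_pos: [406.2, -22.1, 47.4]
tool_rot: [3.142, 0.001, 0.289]
force: [1.1, 0.4, -0.5]
width: 0.0
gripper_force: 0.0
t 4.37 kit [-146.8   -2.7   47.4] rot [3.142e+00 1.000e-03 2.890e-01] F [ 1.1  0.4 -0.5] w 0.0
t 4.42 kit [-147.4   -2.8   47.8] rot [3.141e+00 2.000e-03 2.890e-01] F [-0.4  0.2  0.4] w -0.1
```

View pics/s3.png

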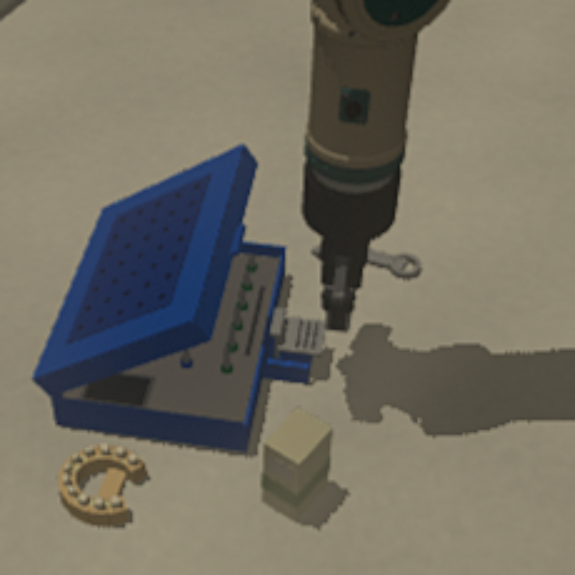

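Lid now stands ajar (front edge from (250,155) to (200,335)), kit unmoved. Next, rise and come up to the lid edge.

```bash
python3 -m inch '[[[0,0,-1.5,0],[0,0,-3.5,0],[0,0,-5.5,0],[1,0,-6.8,0],[2.5,0,-7.1,0],[4,0,-7.1,0],[5,0,-7.1,0],[5.5,0,-7.1,0]]]'
python3 -c "
from h import *
rep()"
```

```text
clock: 5.08
eef_pos: [460.9, -5.9, 118.2]
tool_rot: [3.142, -0.0, 0.289]
force: [-0.1, -0.4, 0.2]
width: 0.0
gripper_force: 0.0
t 5.08 kit [-89.8  -2.7 118.2] rot [ 3.142 -0.     0.289] F [-0.1 -0.4  0.2] w 0.0
```

Now push slowly along the arc.

```bash
python3 -m inch '[[[0.6,0,0,0],[1.2,0,0,0],[1.7,0,0,0],[2.1,0,-0.5,0],[2.5,0,-1.0,0],[2.9,0,-1.4,0],[3.4,0,-2.0,0],[4.0,0,-2.6,0]]]'
python3 -c "
from h import *
rep()"
```

```text
clock: 5.75
eef_pos: [497.1, 4.8, 144.6]
tool_rot: [3.141, 0.004, 0.289]
force: [-3.6, -0.4, 2.8]
width: -0.1
gripper_force: 2.2
t 5.75 kit [-52.1  -2.7 144.6] rot [3.141 0.004 0.289] F [-3.6 -0.4  2.8] w -0.1
```

```bash
python3 -m inch '[[[0.5,0,-0.5,0],[1.0,0,-1.0,0],[1.6,0,-1.5,0],[2.2,0,-1.9,0],[2.8,0,-2.3,0],[3.4,0,-2.7,0],[4.0,0,-3.1,0],[4.7,0,-3.4,0]]]'
python3 -c "
from h import *
rep()"
python3 -m inch '[[[0.6,0,-0.4,0],[1.2,0,-0.7,0],[1.8,0,-0.9,0],[2.4,0,-1.1,0]]]'
python3 -c "
from h import *
rep()
im=get_image('side');rep();cv2.imwrite('pics/s4.png',cv2.resize(im[60:290,170:400],None,fx=2.5,fy=2.5))"
```

```text
clock: 6.42
eef_pos: [543.9, 18.6, 178.4]
tool_rot: [3.141, 0.001, 0.289]
force: [-1.0, -1.0, 0.4]
width: -0.1
gripper_force: 0.4
t 6.42 kit [ -3.2  -2.8 178.4] rot [3.141e+00 1.000e-03 2.890e-01] F [-1.  -1.   0.4] w -0.1
clock: 6.75
eef_pos: [566.7, 25.5, 189.1]
tool_rot: [3.141, 0.001, 0.289]
force: [-0.0, -0.7, 0.7]
width: 0.3
gripper_force: 0.2
t 6.75 kit [ 20.5  -2.7 189.1] rot [3.141e+00 1.000e-03 2.890e-01] F [-0.  -0.7  0.7] w 0.3
t 6.8 kit [ 22.1  -2.5 189.5] rot [-3.142e+00 -1.000e-03  2.890e-01] F [ 1.6  0.5 -0.3] w -0.2
```

View pics/s4.png

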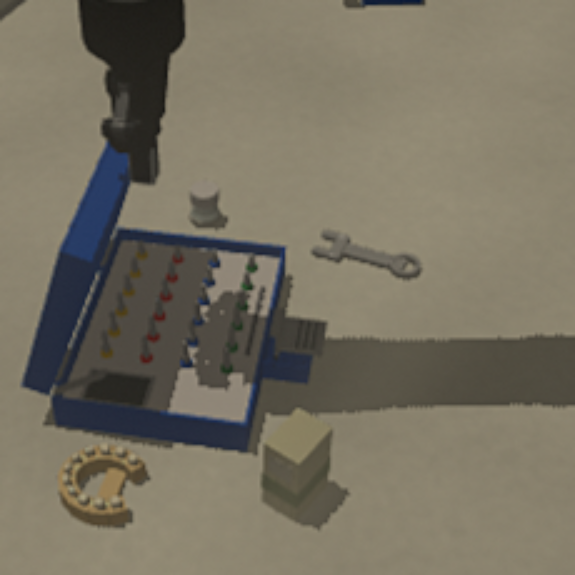

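Lid is near 1.3 rad (top edge by the fingers at (125,165)), everything else unmoved. Continuing past the balance point.

```bash
python3 -m inch '[[[0.6,0,-0.2,0],[1.2,0,-0.4,0],[1.8,0,-0.5,0],[2.4,0,-0.6,0],[3.0,0,-0.7,0],[3.6,0,-0.8,0],[4.2,0,-0.8,0],[4.7,0,-0.8,0]]]'
python3 -c "
from h import *
rep()"
```

```text
clock: 7.47
eef_pos: [611.8, 38.9, 196.8]
tool_rot: [3.141, 0.001, 0.289]
force: [0.8, 0.1, -0.6]
width: -0.0
gripper_force: 0.0
t 7.47 kit [ 67.6  -2.6 196.8] rot [3.141e+00 1.000e-03 2.890e-01] F [ 0.8  0.1 -0.6] w -0.0
```

```bash
python3 -m inch '[[[-0.8,0,0,0],[-2,0,0,0],[-4,0,-0.5,0],[-6.5,0,-1,0],[-9,0,-1.5,0],[-11.5,0,-2,0],[-13.5,0,-2,0],[-14.5,0,-2,0]]]'
python3 -m inch '[[[0,0,0,0],[0,0,0,0],[0,0,0,0],[0,0,0,0],[0,0,0,0],[0,0,0,0],[0,0,0,0],[0,0,0,0]]]'
python3 -c "
from h import *
rep()
im=get_image('side');np.set_printoptions(precision=0,suppress=True)
L=[]
for th in(1.5,1.7,1.85):
  for y in(-117,113): L.append(proj('side',k2w(87-172*np.cos(th),y,37+172*np.sin(th)))[0])
print([(p-[170,60])*2.5 for p in L])
cv2.imwrite('pics/s5.png',cv2.resize(im[60:290,170:400],None,fx=2.5,fy=2.5))"
```

```text
clock: 8.13
eef_pos: [468.8, -3.9, 217.1]
tool_rot: [3.14, 0.004, 0.288]
force: [-0.9, -0.4, -0.3]
width: -0.2
gripper_force: 0.0
clock: 8.8
eef_pos: [472.2, -2.4, 216.9]
tool_rot: [3.142, 0.002, 0.289]
force: [0.7, -0.8, -0.8]
width: 0.4
gripper_force: 0.0
t 8.8 kit [-77.9  -2.6 216.9] rot [3.142e+00 2.000e-03 2.890e-01] F [ 0.7 -0.8 -0.8] w 0.4
[array([112.,  78.]), array([ 34., 246.]), array([74., 75.]), array([-11., 242.]), array([48., 78.]), array([-42., 244.])]
```

View pics/s5.png

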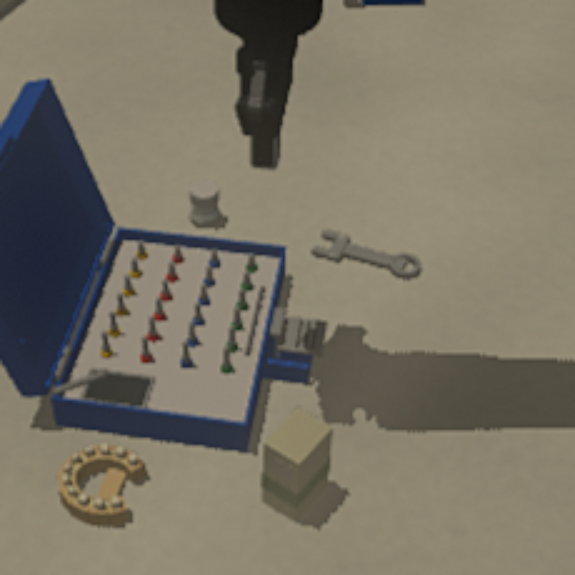

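The lid corner appears at (48,80), which matches 1.85 rad (predicted (48,78)), so the lid is against its stop. The kit and the other things have not moved, and the robot is clear.

```bash
python3 -c "
from cell import order
print(order.finish_job())"
```

```text
the job is handed in; nothing more can be done
None
```

The kit is open: the catch was pressed, the lid sprang ajar once the gripper, which it briefly rested against at about 4–5 N, was backed off, and it was then pushed back to its 1.85 rad stop; the kit and the things around it look unmoved, and the job was handed in at about 9 s with the robot clear.

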